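Draw a turned handle from its light stand

TASK

Pull the shorter of the two turned tool handles straight up out of its light wooden stand, without tipping the stand, lifting it along or dragging it away, and stand the handle upright in the empty half of the low plywood tray. Leave the taller handle in its own stand undisturbed.

Things in the scene. Friction and masses are not known exactly. Their poses are not given: they have to be found in the camera images.
- handle: Shorter turned tool handle, pale wood, round, 130 mm tall, 0.08-0.15 kg, butt down in its stand. Origin: centre of its flat butt; z up its axis. From the butt: 40 mm diameter to 52 mm, 41 at 58 mm, narrowing to 30 mm at 74 mm, straight 30 mm from 74 to 115 mm (grip here), brass ferrule 24 mm to the top. 2 mm play all round in the socket; it must rise over 45 mm to be clear.
- stand: Light loose dark-wood stand (about 70 g) holding the shorter handle: round foot 72 mm across, 6 mm thick, with an upright tube, 54 mm outer and 44 mm inner diameter, rim 51 mm above the bench. Origin: centre of its underside on the bench; z up the socket. The handle's butt rests on the foot, 6 mm above the bench. A twin stand holds the taller handle; the two may swap places.
- tray_spot (a point): Floor centre of the empty half of the low plywood tray (fixed to the bench), 6 mm above the bench. x, y along the tray's sides: this half is 128 mm inside along x, about 120 mm along y; rim and partition 20 mm above the bench. The other half, towards -y, holds two small wooden drawer knobs, 36 mm tall.
- tall_handle: The taller, slimmer handle, pale wood, 185 mm tall, same 40 mm butt, 25 mm diameter above 90 mm, brass ferrule on top, in a twin of the stand. Origin: centre of its butt; z up. It stays where it is. Its top is 191 mm above the bench; the two handles are at least 120 mm apart.
There are look-alikes about, which are no part of the job. Leave any purple look-alike of the handle alone. Leave any turquoise look-alike of the tall_handle alone.

How it is judged:
On the way:
1. the shorter handle is drawn up clear of its stand (z of handle in the frame of stand above 0.055 m and angle between stand's own z axis and vertical below 0.175 rad), for 0.1 s.
At the end, for the whole second after the job is handed in: The shorter handle stands upright (within 6 degrees) and at rest on the floor of the tray's empty half, anywhere inside its walls; its stand is upright (within 6 degrees) and within 30 mm of where it began; the taller handle is upright (within 10 degrees) and within 30 mm of where it began (x of handle in the frame of tray_spot between -0.06 and 0.06 m and y of handle in the frame of tray_spot between -0.055 and 0.055 m and z of handle in the frame of tray_spot below 0.005 m and angle between each of handle, stand's own z axis and vertical below 0.1 rad and linear speed of handle below 0.03 m/s and distance of each of stand, tall_handle from where it was at the start of the episode below 0.03 m and angle between tall_handle's own z axis and vertical below 0.175 rad); the robot touches nothing.
It fails at once if the shorter handle's stand is tipped by more than 10 degrees (angle between stand's own z axis and vertical above 0.175 rad).
It fails at once if the shorter handle's stand is lifted or dragged by more than 30 mm (distance of stand from where it was at the start of the episode above 0.03 m).
It fails at once if the taller handle is moved by more than 30 mm or tilted by more than 10 degrees (distance of tall_handle from where it was at the start of the episode above 0.03 m or angle between tall_handle's own z axis and vertical above 0.175 rad).
It also fails if it takes over 42 s, if anything falls off the work surface, if the arm or the gripper's body presses on something with over 40 N, if the wrist force passes 120 N, or if a joint passes its speed limit or range.

ROBOT

A 7-joint arm with a two-finger parallel gripper is mounted at the origin on the work surface. World frame = base frame: x ahead of the robot, y to its left, z up, the work surface at z = 0. Lengths are in m, angles in rad, forces in N, time in s.
With the tool pointing down it reaches from about 0.4 to 0.85 m from the base axis. Payload 4.5 kg.
Tool frame: the origin (TCP) lies on the centre line of the jaws, within the pads' length; the fingertips stand 11 mm ahead of it and the grasp point (between the pads) lies 8 mm behind it; z points along the fingers, y is the line along which they close (so a half turn about z gives the same grasp; the last joint's range is limited). The gripper opens to 88 mm and grips with 3 to 60 N. Pads are 18 mm wide; open, the fingers measure 123 mm over their backs; the gripper's body (75 mm by 187 mm) begins 45 mm behind the grasp point.
Start: joints at [-1.09, 0.689, -0.195, 1.565, 0.157, 0.902, -0.215], TCP at [0.27, 0.564, 0.22] pointing down, gripper open.
Joint ranges: [-3.01, 3.01], [-0.46, 2.08], [-1.47, 1.51], [0.13, 2.56], [-1, 4.14], [0.04, 2.09], [-2.66, 2.66]. Speed limits (rad/s): [2.57, 2.57, 3.14, 3.14, 3.14, 3.14, 3.14].

INTERFACE

Orientations are given as a unit quaternion [x, y, z, w].
In Python, from plant import * gives the robot as it stands. The module is installed in compiled form; this text tells all that it offers.
- The arm moves only by the tool send_rows, never from a script. Its argument "motion" is a list of rows, each an object of numbers: "x", "y", "z": the shift along the tool's x, y, z in cm; "rx", "ry", "rz": the turn, a rotation vector about the tool's x, y, z in rad; "jaw": the finger opening in cm, from 0 to 8.81. In form: [{"x": .., "y": .., "z": .., "rx": .., "ry": .., "rz": .., "jaw": ..}, ...]. A call has exactly 5 rows; each row shifts and turns the commanded pose from where the row before left it, along the tool's axes as they then stand; what a row does not reach is not made up. A row lasts 1/10 s, in which the tool goes at most 50 mm and 8.59 degrees, less where a joint would pass 70% of its speed; a pose out of reach is approached as far as the arm can. A call is refused whole if a number of a shift passes 5 or a number of a turn 0.15, either way. A call with a gripper value outside its range is refused whole. The fingers move at their own pace and stop on an object; "grip_force" is the grip in N (left out, the last holds). Time passes only in rows, so rows that do not move let the fingers close, or fill a call up. It gives the time, the measured TCP pose, the force, the opening and the grip force at its end, in the units of the state.
- get_state(): the state, without advancing time (a new reading comes with each control period).
- snapshot(name): name is "side" or "top"; returns a dict with "img" (384x512x3 uint8, red, green, blue), "vertical_fov" (degrees; the focal length in pixels is half the picture's height over the tangent of half this angle, whatever the lens; pixels are square), "cx", "cy" (the principal point, pixels), "extrinsics" (4x4, takes a point from camera to world coordinates). Camera axes: x right, y up, looking along -z (the intrinsics and any distortion apply to the point x, -y, -z); pixel columns grow to the right and rows downward; lengths in m; the calibration is good to about 2 mm. A picture is of the moment at which its call begins. There is no depth.
- finish_job(): hands the job in; it is judged then, once.
The state is a dict: "clock": time; "q": joint angles; "qd": joint speeds; "joint_torque": joint torques, N m; "tool_pos": TCP position; "eef_rot": TCP orientation; "contact_force": force on the tool from outside, world axes, zero at the start; "moment": the same for the moment, N m; "opening": opening from 0.0 (shut) to 1.0 (fully open); "finger_force": force on a finger pad.
Only numpy, scipy, OpenCV 4.12 (cv2) and the standard library are available. Lean on these libraries where they do the work, as an engineer would, in place of code of your own. Each camera call takes 0.05 s, during which the arm holds its last target. There are 200 camera calls.

## Working session

There is one attempt and no reset: what is moved stays moved. The work goes in short steps, Python scripts to look and compute and a tool call to move; the robot and the scene stay as the last step left them, time stands still between calls to the robot, and variables do not carry over. Pictures are saved under pics/ and viewed, at most 10 in all, crops included, and the job is handed in when it is done.

Besides the shell and the picture viewer there is one more tool, called after "Emit:" by a JSON object that holds its "api" and its "payload", one argument or row to a line. send_rows: Moves the arm, as the interface text tells. Its arguments: {"type":"object","properties":{"motion":{"type":"array"},"grip_force":{"type":"number"}},"required":["motion"]}

```bash
mkdir -p pics; python3 - <<'E'
from plant import *
import cv2,numpy as np
s=get_state();print(s)
for n in("side","top"):
    d=snapshot(n);cv2.imwrite(f"pics/{n}0.png",d["img"][:,:,::-1]);np.save(f"pics/{n}0.npy",d,allow_pickle=True)
    print(n,{k:v for k,v in d.items() if k!="img"})
E
```

```text
{'clock': 0.0, 'q': array([-1.09020964,  0.6899836 , -0.19451865,  1.56635059,  0.15732363,
        0.90251605, -0.21509611]), 'qd': array([ 7.08395612e-05, -9.04203455e-04,  1.05707686e-03,  4.89398317e-04,
        6.85849080e-05,  2.85392668e-04, -2.60996398e-04]), 'joint_torque': array([ 4.33505265e-04, -5.27568233e+01, -1.26675993e+00, -1.53422105e+01,
       -5.26645279e-02,  6.65385291e-03,  1.76286744e-04]), 'tool_pos': array([0.26980306, 0.56301449, 0.21920869]), 'eef_rot': array([ 2.21487469e-01,  9.75162773e-01, -9.22146843e-04, -1.30761961e-04]), 'contact_force': array([ 0.47834765, -0.80879822, -0.05842041]), 'moment': array([ 0.00806996, -0.05429134,  0.01959734]), 'finger_force': 0.0, 'opening': 1.0022597557893873}
side {'vertical_fov': 44.875217542619, 'cx': 253.88075839455107, 'cy': 190.2441171736945, 'extrinsics': array([[-0.93237684, -0.28002723,  0.22860047,  0.6752709 ],
       [ 0.36146064, -0.72996383,  0.58008535,  0.45021672],
       [ 0.00443038,  0.62348822,  0.78182019,  0.64036274],
       [ 0.        ,  0.        ,  0.        ,  1.        ]])}
top {'vertical_fov': 53.190265870928734, 'cx': 258.28296952694296, 'cy': 188.39054079333027, 'extrinsics': array([[-0.02896538,  0.99827016, -0.05116333,  0.45366284],
       [-0.9990965 , -0.0273209 ,  0.03255395,  0.05353499],
       [ 0.03109981,  0.05206004,  0.99815958,  0.80936746],
       [ 0.        ,  0.        ,  0.        ,  1.        ]])}
```

View pics/side0.png

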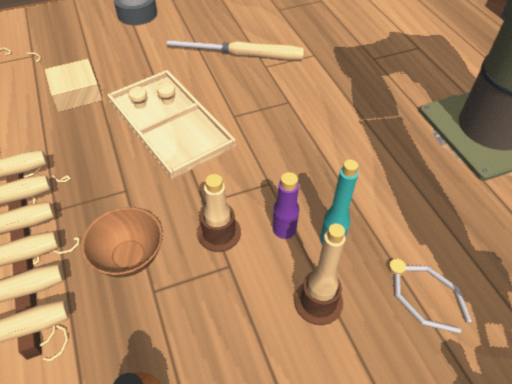

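View pics/top0.png

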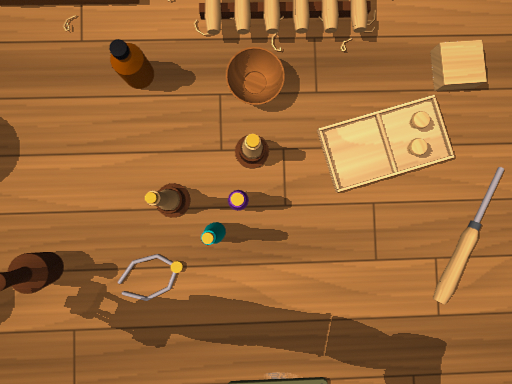

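The side view shows the short handle's ferrule at (214,182) with its stand foot at (218,232), the tall handle at (336,231) and the tray's empty half around (188,142). In the top view the short ferrule is at (252,142) and its stand at (252,151). The tray corners are at about (319,129), (434,96), (454,158) and (339,191), and the partition runs (377,113)-(397,174).

```bash
cat > h.py <<'E'
import numpy as np,cv2
def ray(d,u,v):
    f=192/np.tan(np.radians(d["vertical_fov"]/2)); E=d["extrinsics"]
    r=E[:3,:3]@np.array([(u-d["cx"])/f,-(v-d["cy"])/f,-1]); return E[:3,3],r
def onz(d,u,v,z):
    o,r=ray(d,u,v); return o+r*(z-o[2])/r[2]
def tri(a,b):
    (o1,r1),(o2,r2)=a,b
    t=np.linalg.lstsq(np.c_[r1,-r2],o2-o1,rcond=None)[0]
    p,q=o1+t[0]*r1,o2+t[1]*r2; return (p+q)/2,np.linalg.norm(p-q)
def blobs(d,lo,hi,box,n=3):
    h=cv2.cvtColor(d["img"],cv2.COLOR_RGB2HSV); m=cv2.inRange(h,lo,hi)
    x0,y0,x1,y1=box; k=np.zeros_like(m); k[y0:y1,x0:x1]=m[y0:y1,x0:x1]
    N,_,st,c=cv2.connectedComponentsWithStats(k); o=np.argsort(-st[1:,4])[:n]+1
    return [(c[i].round(1),st[i]) for i in o]
E
python3 - <<'E'
from h import *
S=np.load("pics/side0.npy",allow_pickle=True).item();T=np.load("pics/top0.npy",allow_pickle=True).item()
Y=((20,150,150),(35,255,255))
print("S yel",blobs(S,*Y,(180,150,380,290),5));print("T yel",blobs(T,*Y,(130,120,290,260),6))
print("S foot",blobs(S,(0,60,20),(15,255,110),(190,200,250,260),2));print("T foot",blobs(T,(0,60,20),(15,255,110),(225,125,280,175),2))
for p in [(319,129),(377,113),(434,96),(454,158),(397,174),(339,191)]: print(p,onz(T,*p,.02).round(4))
print("foot T",onz(T,252,151.5,.006),"foot S",onz(S,218.5,232,.006))
print("tip T",onz(T,252.5,141.5,.136),"tip S",onz(S,214.5,181,.136),tri(ray(T,252.5,141.5),ray(S,214.5,181)))
print("tall T",onz(T,151,198,.191),"S",onz(S,336,230,.191))
print("purple T",onz(T,237,199,.136),"S",onz(S,289,180,.136))
big=[]
for d,(x0,y0,x1,y1) in((T,(215,115,295,175)),(S,(180,165,260,255))):
    big.append(cv2.resize(d["img"][y0:y1,x0:x1,::-1],(400,int(400*(y1-y0)/(x1-x0))),interpolation=cv2.INTER_NEAREST))
h=max(b.shape[0] for b in big);cv2.imwrite("pics/c0.png",np.hstack([np.pad(b,((0,h-b.shape[0]),(0,0),(0,0))) for b in big]))
E
```

```text
S yel []
T yel [(array([252.1, 140. ]), array([246, 134,  13,  13, 134], dtype=int32)), (array([237. , 198.7]), array([231, 193,  13,  13, 124], dtype=int32)), (array([150. , 197.2]), array([145, 192,  11,  11,  98], dtype=int32)), (array([207.1, 237.9]), array([202, 233,  11,  11,  92], dtype=int32))]
S foot [(array([218.1, 233.8]), array([200, 219,  36,  26, 517], dtype=int32)), (array([203.6, 202.4]), array([202, 200,   4,   7,  18], dtype=int32))]
T foot [(array([259.7, 151.6]), array([238, 136,  42,  32, 445], dtype=int32)), (array([228.5, 150. ]), array([225, 150,   8,   1,   8], dtype=int32))]
(319, 129) [ 0.6149 -0.1027  0.02  ]
(377, 113) [ 0.6461 -0.2266  0.02  ]
(434, 96) [ 0.6799 -0.3503  0.02  ]
(454, 158) [ 0.5469 -0.386   0.02  ]
(397, 174) [ 0.5163 -0.263   0.02  ]
(339, 191) [ 0.4841 -0.1396  0.02  ]
foot T [0.57305025 0.03832442 0.006     ] foot S [0.5749837  0.03997107 0.006     ]
tip T [0.57151142 0.03940037 0.136     ] tip S [0.57358697 0.04058537 0.136     ] (array([0.57253901, 0.03906369, 0.13366421]), np.float64(0.0013460820124701414))
tall T [0.47467178 0.20541971 0.191     ] S [0.47635777 0.20579269 0.191     ]
purple T [0.47057803 0.06943832 0.136     ] S [0.47477753 0.07650722 0.136     ]
```

View pics/c0.png

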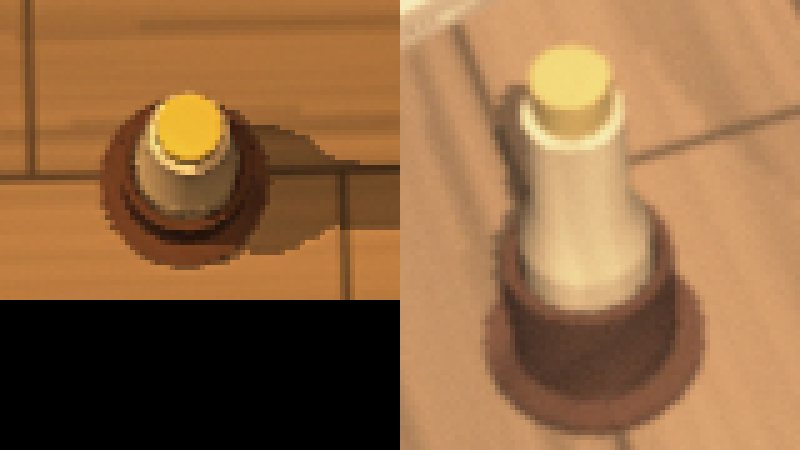

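The crop refines the ferrule centre to top (252.3,140) and side (214.3,180). That puts the short handle at about (0.574, 0.040), upright, with the tray's empty-half centre at about (0.565, -0.183). The current yaw is good for both, so I'll approach at height.

Emit:
{"api": "send_rows", "payload": {
  "motion": [
    {"x": -2.5,"y": -1.7,"z": -0.5,"jaw": 8.8},
    {"x": -2.5,"y": -1.7,"z": -0.5,"jaw": 8.8},
    {"x": -2.5,"y": -1.7,"z": -0.5,"jaw": 8.8},
    {"x": -2.5,"y": -1.7,"z": -0.5,"jaw": 8.8},
    {"x": -2.5,"y": -1.7,"z": 0,"jaw": 8.8}
  ]
}}

```text
schema error: expected keys x, y, z, rx, ry, rz, jaw
```

Emit:
{"api": "send_rows", "payload": {
  "motion": [
    {"x": -2.5,"y": -1.7,"jaw": 8.8},
    {"x": -2.5,"y": -1.7,"jaw": 8.8},
    {"x": -2.5,"y": -1.7,"jaw": 8.8},
    {"x": -2.5,"y": -1.7,"jaw": 8.8},
    {"x": -2.5,"y": -1.7,"jaw": 8.8}
  ]
}}

```text
schema error: expected keys x, y, z, rx, ry, rz, jaw
```

Emit:
{"api": "send_rows", "payload": {
  "motion": [
    {"x": -2.5,"y": -1.7,"jaw": 8.8},
    {"x": -2.5,"y": -1.7,"jaw": 8.8},
    {"x": -2.5,"y": -1.7,"jaw": 8.8},
    {"x": -2.5,"y": -1.7,"jaw": 8.8},
    {"x": -2.5,"y": -1.7,"jaw": 8.8}
  ]
}}

```text
schema error: expected keys x, y, z, rx, ry, rz, jaw
```

Emit:
{"api": "send_rows", "payload": {
  "motion": [
    {"x": -2.5,"y": -1.7,"z": -0.5,"rx": 0,"ry": 0,"rz": 0,"jaw": 8.8},
    {"x": -2.5,"y": -1.7,"z": -0.5,"rx": 0,"ry": 0,"rz": 0,"jaw": 8.8},
    {"x": -2.5,"y": -1.7,"z": -0.5,"rx": 0,"ry": 0,"rz": 0,"jaw": 8.8},
    {"x": -2.5,"y": -1.7,"z": -0.5,"rx": 0,"ry": 0,"rz": 0,"jaw": 8.8},
    {"x": -2.5,"y": -1.7,"z": 0,"rx": 0,"ry": 0,"rz": 0,"jaw": 8.8}
  ]
}}

```text
clock: 0.6
tool_pos: [0.3466, 0.432, 0.2403]
eef_rot: [0.221, 0.975, 0.0, 0.0]
contact_force: [-0.1, 0.2, -0.6]
opening: 1.001
finger_force: 0.0
```

Emit:
{"api": "send_rows", "payload": {
  "motion": [
    {"x": -2.5,"y": -1.7,"z": 0,"rx": 0,"ry": 0,"rz": 0,"jaw": 8.8},
    {"x": -2.5,"y": -1.7,"z": 0,"rx": 0,"ry": 0,"rz": 0,"jaw": 8.8},
    {"x": -2.5,"y": -1.7,"z": 0,"rx": 0,"ry": 0,"rz": 0,"jaw": 8.8},
    {"x": -2.5,"y": -1.7,"z": 0,"rx": 0,"ry": 0,"rz": 0,"jaw": 8.8},
    {"x": -2.5,"y": -1.7,"z": 0,"rx": 0,"ry": 0,"rz": 0,"jaw": 8.8}
  ]
}}

```text
clock: 1.1
tool_pos: [0.4224, 0.301, 0.2398]
eef_rot: [0.222, 0.975, -0.0, -0.0]
contact_force: [-0.3, 0.1, -1.2]
opening: 0.997
finger_force: 0.0
```

Emit:
{"api": "send_rows", "payload": {
  "motion": [
    {"x": -2.5,"y": -1.7,"z": 0,"rx": 0,"ry": 0,"rz": 0,"jaw": 8.8},
    {"x": -2.5,"y": -1.7,"z": 0,"rx": 0,"ry": 0,"rz": 0,"jaw": 8.8},
    {"x": -2.5,"y": -1.7,"z": 0,"rx": 0,"ry": 0,"rz": 0,"jaw": 8.8},
    {"x": -2.5,"y": -1.7,"z": 0,"rx": 0,"ry": 0,"rz": 0,"jaw": 8.8},
    {"x": -2.5,"y": -1.7,"z": 0,"rx": 0,"ry": 0,"rz": 0,"jaw": 8.8}
  ]
}}

```text
clock: 1.6
tool_pos: [0.4983, 0.1704, 0.2397]
eef_rot: [0.222, 0.975, -0.0, -0.0]
contact_force: [-0.2, -0.3, 0.3]
opening: 1.001
finger_force: 0.0
```

Emit:
{"api": "send_rows", "payload": {
  "motion": [
    {"x": -2.5,"y": -1.7,"z": 0,"rx": 0,"ry": 0,"rz": 0,"jaw": 8.8},
    {"x": -2.5,"y": -1.7,"z": 0,"rx": 0,"ry": 0,"rz": 0,"jaw": 8.8},
    {"x": -2.5,"y": -1.7,"z": 0,"rx": 0,"ry": 0,"rz": 0,"jaw": 8.8},
    {"x": -2.5,"y": -1.7,"z": 0,"rx": 0,"ry": 0,"rz": 0,"jaw": 8.8},
    {"x": -2.5,"y": -1.7,"z": 0,"rx": 0,"ry": 0,"rz": 0,"jaw": 8.8}
  ]
}}

```text
clock: 2.1
tool_pos: [0.5742, 0.0398, 0.2396]
eef_rot: [0.222, 0.975, -0.0, -0.0]
contact_force: [-0.0, 0.2, -0.1]
opening: 0.997
finger_force: 0.0
```

Emit:
{"api": "send_rows", "payload": {
  "motion": [
    {"x": 0,"y": 0,"z": 0,"rx": 0,"ry": 0,"rz": 0,"jaw": 8.8},
    {"x": 0,"y": 0,"z": 0,"rx": 0,"ry": 0,"rz": 0,"jaw": 8.8},
    {"x": 0,"y": 0,"z": 0,"rx": 0,"ry": 0,"rz": 0,"jaw": 8.8},
    {"x": 0,"y": 0,"z": 0,"rx": 0,"ry": 0,"rz": 0,"jaw": 8.8},
    {"x": 0,"y": 0,"z": 0,"rx": 0,"ry": 0,"rz": 0,"jaw": 8.8}
  ]
}}

```text
clock: 2.6
tool_pos: [0.5737, 0.0422, 0.2401]
eef_rot: [0.221, 0.975, 0.0, -0.0]
contact_force: [0.3, 0.5, 0.3]
opening: 0.996
finger_force: 0.0
```

Emit:
{"api": "send_rows", "payload": {
  "motion": [
    {"x": 0,"y": 0,"z": 1.5,"rx": 0,"ry": 0,"rz": 0,"jaw": 8.8},
    {"x": 0,"y": 0,"z": 1.5,"rx": 0,"ry": 0,"rz": 0,"jaw": 8.8},
    {"x": 0,"y": 0,"z": 1.5,"rx": 0,"ry": 0,"rz": 0,"jaw": 8.8},
    {"x": 0,"y": 0,"z": 1.5,"rx": 0,"ry": 0,"rz": 0,"jaw": 8.8},
    {"x": 0,"y": 0,"z": 1.5,"rx": 0,"ry": 0,"rz": 0,"jaw": 8.8}
  ]
}}

```text
clock: 3.1
tool_pos: [0.574, 0.0417, 0.1646]
eef_rot: [0.221, 0.975, 0.0, 0.0]
contact_force: [-0.1, 0.4, -0.4]
opening: 0.999
finger_force: 0.0
```

Emit:
{"api": "send_rows", "payload": {
  "motion": [
    {"x": 0,"y": 0,"z": 1.5,"rx": 0,"ry": 0,"rz": 0,"jaw": 8.8},
    {"x": 0,"y": 0,"z": 1.5,"rx": 0,"ry": 0,"rz": 0,"jaw": 8.8},
    {"x": 0,"y": 0,"z": 1.5,"rx": 0,"ry": 0,"rz": 0,"jaw": 8.8},
    {"x": 0,"y": 0,"z": 1.5,"rx": 0,"ry": 0,"rz": 0,"jaw": 8.8},
    {"x": 0,"y": 0,"z": 1.2,"rx": 0,"ry": 0,"rz": 0,"jaw": 8.8}
  ]
}}

```text
clock: 3.6
tool_pos: [0.5738, 0.0417, 0.0923]
eef_rot: [0.221, 0.975, 0.0, -0.0]
contact_force: [-0.9, 0.1, 0.6]
opening: 0.997
finger_force: 0.0
```

```bash
python3 - <<'E'
from plant import *
import cv2,numpy as np
P=[]
for i in range(6):
    d=snapshot("side");P.append(get_state()["tool_pos"])
print(np.mean(P,0),np.std(P,0),get_state()["contact_force"])
t=snapshot("top")
c=lambda d,x0,y0,x1,y1:cv2.resize(d["img"][y0:y1,x0:x1,::-1],(400,400),interpolation=cv2.INTER_CUBIC)
cv2.imwrite("pics/g1.png",np.hstack([c(d,150,130,290,270),c(t,190,90,310,210)]))
E
```

```text
[0.5737581  0.04131898 0.09255717] [7.36710703e-04 6.29935764e-05 1.08335269e-03] [-0.33362923  0.19576794 -0.23157921]
```

View pics/g1.png

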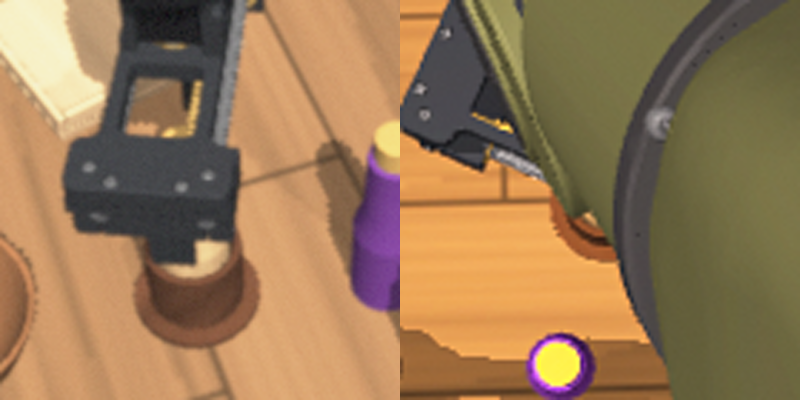

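The fingers straddle the handle's straight part, clear of the stand rim (side crop: finger at (175,250), butt visible beside it). I'll close now, slowly.

Emit:
{"api": "send_rows", "payload": {
  "motion": [
    {"x": 0,"y": 0,"z": 0,"rx": 0,"ry": 0,"rz": 0,"jaw": 7.5},
    {"x": 0,"y": 0,"z": 0,"rx": 0,"ry": 0,"rz": 0,"jaw": 6.0},
    {"x": 0,"y": 0,"z": 0,"rx": 0,"ry": 0,"rz": 0,"jaw": 4.8},
    {"x": 0,"y": 0,"z": 0,"rx": 0,"ry": 0,"rz": 0,"jaw": 4.2},
    {"x": 0,"y": 0,"z": 0,"rx": 0,"ry": 0,"rz": 0,"jaw": 3.9}
  ],
  "grip_force": 15
}}

```text
clock: 4.45
tool_pos: [0.5741, 0.041, 0.093]
eef_rot: [0.222, 0.975, 0.0, 0.0]
contact_force: [0.1, -0.2, 0.1]
opening: 0.567
finger_force: 0.0
```

Emit:
{"api": "send_rows", "payload": {
  "motion": [
    {"x": 0,"y": 0,"z": 0,"rx": 0,"ry": 0,"rz": 0,"jaw": 3.6},
    {"x": 0,"y": 0,"z": 0,"rx": 0,"ry": 0,"rz": 0,"jaw": 3.4},
    {"x": 0,"y": 0,"z": 0,"rx": 0,"ry": 0,"rz": 0,"jaw": 3.2},
    {"x": 0,"y": 0,"z": 0,"rx": 0,"ry": 0,"rz": 0,"jaw": 3.0},
    {"x": 0,"y": 0,"z": 0,"rx": 0,"ry": 0,"rz": 0,"jaw": 2.8}
  ],
  "grip_force": 15
}}

```text
clock: 4.95
tool_pos: [0.574, 0.0409, 0.093]
eef_rot: [0.222, 0.975, -0.0, -0.0]
contact_force: [-0.2, -0.0, 1.3]
opening: 0.325
finger_force: 15.0
```

Emit:
{"api": "send_rows", "payload": {
  "motion": [
    {"x": 0,"y": 0,"z": 0,"rx": 0,"ry": 0,"rz": 0,"jaw": 2.6},
    {"x": 0,"y": 0,"z": 0,"rx": 0,"ry": 0,"rz": 0,"jaw": 2.4},
    {"x": 0,"y": 0,"z": 0,"rx": 0,"ry": 0,"rz": 0,"jaw": 2.4},
    {"x": 0,"y": 0,"z": 0,"rx": 0,"ry": 0,"rz": 0,"jaw": 2.4},
    {"x": 0,"y": 0,"z": 0,"rx": 0,"ry": 0,"rz": 0,"jaw": 2.4}
  ],
  "grip_force": 20
}}

```text
clock: 5.45
tool_pos: [0.574, 0.0409, 0.093]
eef_rot: [0.222, 0.975, -0.0, -0.0]
contact_force: [-0.4, -1.0, 0.2]
opening: 0.32
finger_force: 20.0
```

```bash
python3 - <<'E'
from plant import *
import cv2,numpy as np
P=[];F=[]
for i in range(6):
    d=snapshot("side");s=get_state();P.append(s["tool_pos"]);F.append(np.r_[s["contact_force"],s["moment"]])
print(np.mean(P,0),np.mean(F,0).round(2),s["opening"],s["finger_force"])
c=lambda d,x0,y0,x1,y1:cv2.resize(d["img"][y0:y1,x0:x1,::-1],(500,500),interpolation=cv2.INTER_CUBIC)
cv2.imwrite("pics/g2.png",c(d,150,150,270,270))
E
```

```text
[0.57402743 0.04097035 0.0930102 ] [-0.04 -0.73  0.3  -0.16  0.07  0.01] 0.32457552273698154 20.00614732503891
```

View pics/g2.png

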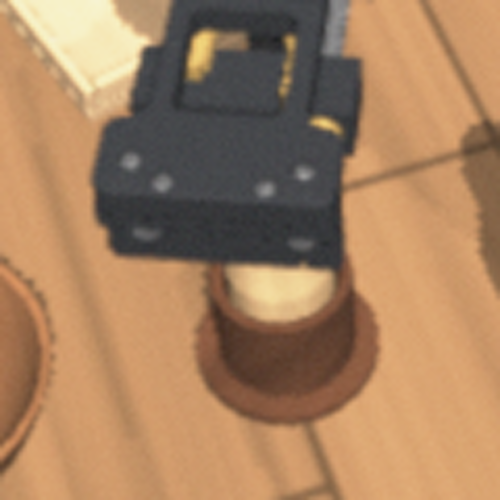

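The handle is gripped with an opening of about 29 mm. The stand is still upright with its foot centred near (289,355) in the crop. I'll start the lift slowly.

Emit:
{"api": "send_rows", "payload": {
  "motion": [
    {"x": 0,"y": 0,"z": -0.2,"rx": 0,"ry": 0,"rz": 0,"jaw": 2.4},
    {"x": 0,"y": 0,"z": -0.3,"rx": 0,"ry": 0,"rz": 0,"jaw": 2.4},
    {"x": 0,"y": 0,"z": -0.3,"rx": 0,"ry": 0,"rz": 0,"jaw": 2.4},
    {"x": 0,"y": 0,"z": -0.3,"rx": 0,"ry": 0,"rz": 0,"jaw": 2.4},
    {"x": 0,"y": 0,"z": -0.1,"rx": 0,"ry": 0,"rz": 0,"jaw": 2.4}
  ],
  "grip_force": 20
}}

```text
clock: 6.25
tool_pos: [0.5743, 0.0411, 0.1055]
eef_rot: [0.222, 0.975, 0.0, 0.0]
contact_force: [0.4, 0.2, -1.3]
opening: 0.325
finger_force: 20.0
```

```bash
python3 - <<'E'
from plant import *
import cv2,numpy as np
P=[];F=[]
for i in range(6):
    d=snapshot("side");s=get_state();P.append(s["tool_pos"]);F.append(np.r_[s["contact_force"],s["moment"]])
print(np.mean(P,0),np.mean(F,0).round(2),s["opening"],s["finger_force"])
c=lambda d,x0,y0,x1,y1:cv2.resize(d["img"][y0:y1,x0:x1,::-1],(500,500),interpolation=cv2.INTER_CUBIC)
cv2.imwrite("pics/g3.png",c(d,150,150,270,270))
E
```

```text
[0.57410863 0.04103693 0.10512265] [ 0.06  0.09 -1.22 -0.01  0.01  0.01] 0.32474836293671683 19.99556064605713
```

View pics/g3.png

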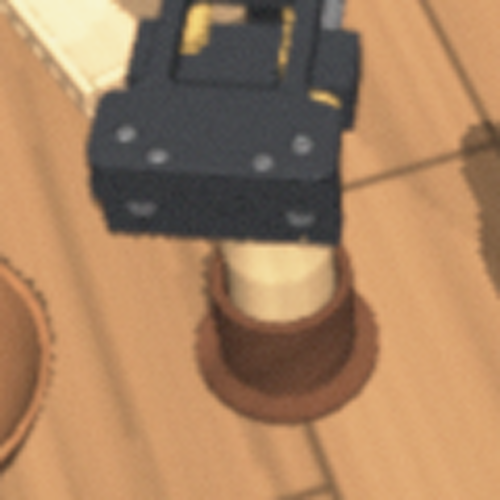

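The stand stays put (foot still at (289,355)), and the load is only the handle's own weight at 1.2 N. I'll carry on lifting.

Emit:
{"api": "send_rows", "payload": {
  "motion": [
    {"x": 0,"y": 0,"z": -0.5,"rx": 0,"ry": 0,"rz": 0,"jaw": 2.4},
    {"x": 0,"y": 0,"z": -0.7,"rx": 0,"ry": 0,"rz": 0,"jaw": 2.4},
    {"x": 0,"y": 0,"z": -0.8,"rx": 0,"ry": 0,"rz": 0,"jaw": 2.4},
    {"x": 0,"y": 0,"z": -0.8,"rx": 0,"ry": 0,"rz": 0,"jaw": 2.4},
    {"x": 0,"y": 0,"z": -0.8,"rx": 0,"ry": 0,"rz": 0,"jaw": 2.4}
  ],
  "grip_force": 20
}}

```text
clock: 7.05
tool_pos: [0.5742, 0.0411, 0.142]
eef_rot: [0.222, 0.975, 0.0, 0.0]
contact_force: [0.8, -0.5, -0.9]
opening: 0.322
finger_force: 20.0
```

Emit:
{"api": "send_rows", "payload": {
  "motion": [
    {"x": 0,"y": 0,"z": -0.8,"rx": 0,"ry": 0,"rz": 0,"jaw": 2.4},
    {"x": 0,"y": 0,"z": -0.8,"rx": 0,"ry": 0,"rz": 0,"jaw": 2.4},
    {"x": 0,"y": 0,"z": -0.8,"rx": 0,"ry": 0,"rz": 0,"jaw": 2.4},
    {"x": 0,"y": 0,"z": -0.8,"rx": 0,"ry": 0,"rz": 0,"jaw": 2.4},
    {"x": 0,"y": 0,"z": -0.7,"rx": 0,"ry": 0,"rz": 0,"jaw": 2.4}
  ],
  "grip_force": 20
}}

```text
clock: 7.55
tool_pos: [0.5741, 0.041, 0.1808]
eef_rot: [0.222, 0.975, 0.0, 0.0]
contact_force: [-0.4, -0.2, -1.7]
opening: 0.324
finger_force: 20.0
```

```bash
python3 - <<'E'
from plant import *
import cv2,numpy as np
from h import *
d=snapshot("side");s=get_state()
print(s["tool_pos"],s["contact_force"],s["opening"])
print("foot",blobs(d,(0,60,20),(15,255,110),(190,190,250,260),1))
x=np.array([-.9019,.432]);y=np.array([.432,.9019]);D=np.array([.5654,-.183])-s["tool_pos"][:2]
print("tool shift",D@x,D@y)
cv2.imwrite("pics/g4.png",cv2.resize(d["img"][90:270,130:310,::-1],(500,500),interpolation=cv2.INTER_CUBIC))
E
```

```text
[0.57480116 0.04114147 0.18174176] [-0.56320554  0.7815836  -0.98316144] 0.324758626652502
foot [(array([218.1, 233.7]), array([200, 220,  36,  25, 482], dtype=int32))]
tool shift -0.0883502073499306 -0.20621448935124678
```

View pics/g4.png

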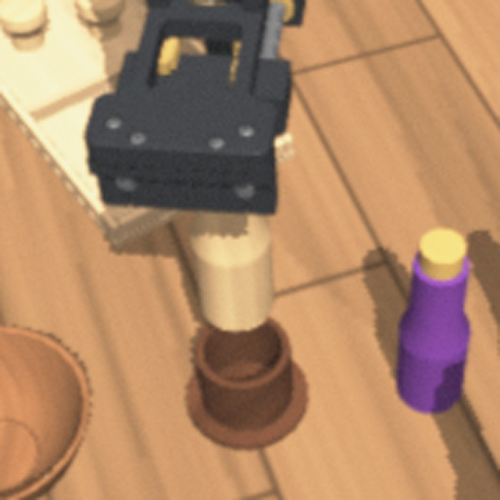

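The handle is clear of the stand, which is upright and hasn't moved. I'll carry it to the tray.

Emit:
{"api": "send_rows", "payload": {
  "motion": [
    {"x": -0.4,"y": -1.0,"z": 0,"rx": 0,"ry": 0,"rz": 0,"jaw": 2.4},
    {"x": -0.9,"y": -2.0,"z": 0,"rx": 0,"ry": 0,"rz": 0,"jaw": 2.4},
    {"x": -0.9,"y": -2.1,"z": 0,"rx": 0,"ry": 0,"rz": 0,"jaw": 2.4},
    {"x": -0.9,"y": -2.1,"z": 0,"rx": 0,"ry": 0,"rz": 0,"jaw": 2.4},
    {"x": -0.9,"y": -2.1,"z": 0,"rx": 0,"ry": 0,"rz": 0,"jaw": 2.4}
  ]
}}

```text
clock: 8.1
tool_pos: [0.5692, -0.0622, 0.1795]
eef_rot: [0.222, 0.975, -0.0, -0.001]
contact_force: [0.1, -0.3, -1.4]
opening: 0.321
finger_force: 20.0
```

Emit:
{"api": "send_rows", "payload": {
  "motion": [
    {"x": -0.9,"y": -2.1,"z": 0,"rx": 0,"ry": 0,"rz": 0,"jaw": 2.4},
    {"x": -0.9,"y": -2.1,"z": 0,"rx": 0,"ry": 0,"rz": 0,"jaw": 2.4},
    {"x": -0.9,"y": -2.1,"z": 0,"rx": 0,"ry": 0,"rz": 0,"jaw": 2.4},
    {"x": -0.9,"y": -2.1,"z": 0,"rx": 0,"ry": 0,"rz": 0,"jaw": 2.4},
    {"x": -0.9,"y": -2.1,"z": 0,"rx": 0,"ry": 0,"rz": 0,"jaw": 2.4}
  ]
}}

```text
clock: 8.6
tool_pos: [0.5642, -0.1763, 0.1794]
eef_rot: [0.222, 0.975, -0.0, -0.001]
contact_force: [0.4, 0.7, -1.5]
opening: 0.323
finger_force: 20.0
```

Emit:
{"api": "send_rows", "payload": {
  "motion": [
    {"x": -0.3,"y": -0.8,"z": 0,"rx": 0,"ry": 0,"rz": 0,"jaw": 2.4},
    {"x": 0,"y": 0,"z": 1.0,"rx": 0,"ry": 0,"rz": 0,"jaw": 2.4},
    {"x": 0,"y": 0,"z": 1.2,"rx": 0,"ry": 0,"rz": 0,"jaw": 2.4},
    {"x": 0,"y": 0,"z": 1.2,"rx": 0,"ry": 0,"rz": 0,"jaw": 2.4},
    {"x": 0,"y": 0,"z": 0.8,"rx": 0,"ry": 0,"rz": 0,"jaw": 2.4}
  ]
}}

```text
clock: 9.1
tool_pos: [0.5637, -0.181, 0.1362]
eef_rot: [0.22, 0.975, 0.0, -0.001]
contact_force: [-0.4, -0.2, -1.3]
opening: 0.32
finger_force: 20.0
```

```bash
python3 - <<'E'
from plant import *
import cv2,numpy as np
P=[]
for i in range(6):
    d=snapshot("side");s=get_state();P.append(s["tool_pos"])
print(np.mean(P,0),s["contact_force"],s["opening"])
cv2.imwrite("pics/g5.png",cv2.resize(d["img"][50:230,90:270,::-1],(500,500),interpolation=cv2.INTER_CUBIC))
E
```

```text
[ 0.56412063 -0.1819598   0.13713374] [-0.33188754 -0.25215462 -1.35717948] 0.3246859379868105
```

View pics/g5.png

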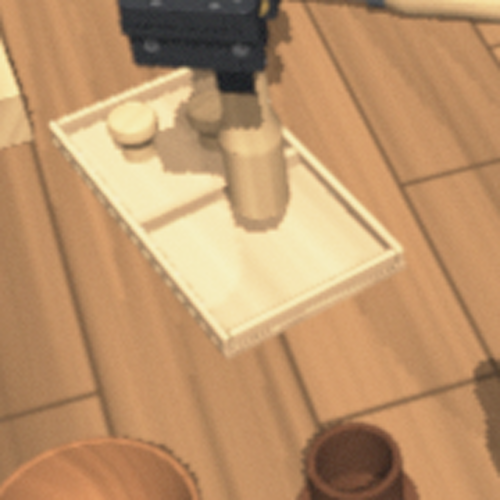

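The handle hangs upright over the empty half, still about 44 mm above the floor. I'll lower it and touch down slowly.

Emit:
{"api": "send_rows", "payload": {
  "motion": [
    {"x": 0,"y": 0,"z": 0.8,"rx": 0,"ry": 0,"rz": 0,"jaw": 2.4},
    {"x": 0,"y": 0,"z": 1.0,"rx": 0,"ry": 0,"rz": 0,"jaw": 2.4},
    {"x": 0,"y": 0,"z": 1.0,"rx": 0,"ry": 0,"rz": 0,"jaw": 2.4},
    {"x": 0,"y": 0,"z": 0.7,"rx": 0,"ry": 0,"rz": 0,"jaw": 2.4},
    {"x": 0,"y": 0,"z": 0.3,"rx": 0,"ry": 0,"rz": 0,"jaw": 2.4}
  ]
}}

```text
clock: 9.9
tool_pos: [0.5637, -0.1826, 0.0987]
eef_rot: [0.221, 0.975, 0.0, -0.001]
contact_force: [-0.6, 0.2, -0.5]
opening: 0.322
finger_force: 20.0
```

Emit:
{"api": "send_rows", "payload": {
  "motion": [
    {"x": 0,"y": 0,"z": 0.1,"rx": 0,"ry": 0,"rz": 0,"jaw": 2.4},
    {"x": 0,"y": 0,"z": 0.1,"rx": 0,"ry": 0,"rz": 0,"jaw": 2.4},
    {"x": 0,"y": 0,"z": 0.1,"rx": 0,"ry": 0,"rz": 0,"jaw": 2.4},
    {"x": 0,"y": 0,"z": 0.1,"rx": 0,"ry": 0,"rz": 0,"jaw": 2.4},
    {"x": 0,"y": 0,"z": 0,"rx": 0,"ry": 0,"rz": 0,"jaw": 2.4}
  ]
}}

```text
clock: 10.4
tool_pos: [0.5644, -0.1828, 0.0961]
eef_rot: [0.222, 0.975, 0.0, 0.0]
contact_force: [0.7, -0.4, -1.6]
opening: 0.321
finger_force: 20.0
```

Emit:
{"api": "send_rows", "payload": {
  "motion": [
    {"x": 0,"y": 0,"z": 0.05,"rx": 0,"ry": 0,"rz": 0,"jaw": 2.4},
    {"x": 0,"y": 0,"z": 0.05,"rx": 0,"ry": 0,"rz": 0,"jaw": 2.4},
    {"x": 0,"y": 0,"z": 0.05,"rx": 0,"ry": 0,"rz": 0,"jaw": 2.4},
    {"x": 0,"y": 0,"z": 0.05,"rx": 0,"ry": 0,"rz": 0,"jaw": 2.4},
    {"x": 0,"y": 0,"z": 0,"rx": 0,"ry": 0,"rz": 0,"jaw": 2.4}
  ]
}}

```text
clock: 10.9
tool_pos: [0.5644, -0.1828, 0.0939]
eef_rot: [0.222, 0.975, 0.0, -0.0]
contact_force: [0.3, 0.1, -1.9]
opening: 0.326
finger_force: 20.0
```

Emit:
{"api": "send_rows", "payload": {
  "motion": [
    {"x": 0,"y": 0,"z": 0.05,"rx": 0,"ry": 0,"rz": 0,"jaw": 2.4},
    {"x": 0,"y": 0,"z": 0.05,"rx": 0,"ry": 0,"rz": 0,"jaw": 2.4},
    {"x": 0,"y": 0,"z": 0,"rx": 0,"ry": 0,"rz": 0,"jaw": 2.4},
    {"x": 0,"y": 0,"z": 0,"rx": 0,"ry": 0,"rz": 0,"jaw": 2.4},
    {"x": 0,"y": 0,"z": 0,"rx": 0,"ry": 0,"rz": 0,"jaw": 2.4}
  ]
}}

```text
clock: 11.4
tool_pos: [0.5644, -0.1828, 0.093]
eef_rot: [0.222, 0.975, 0.0, -0.0]
contact_force: [-0.5, -0.0, -1.3]
opening: 0.324
finger_force: 20.0
```

Emit:
{"api": "send_rows", "payload": {
  "motion": [
    {"x": 0,"y": 0,"z": 0.05,"rx": 0,"ry": 0,"rz": 0,"jaw": 2.4},
    {"x": 0,"y": 0,"z": 0.05,"rx": 0,"ry": 0,"rz": 0,"jaw": 2.4},
    {"x": 0,"y": 0,"z": 0,"rx": 0,"ry": 0,"rz": 0,"jaw": 2.4},
    {"x": 0,"y": 0,"z": 0,"rx": 0,"ry": 0,"rz": 0,"jaw": 2.4},
    {"x": 0,"y": 0,"z": 0,"rx": 0,"ry": 0,"rz": 0,"jaw": 2.4}
  ]
}}

```text
clock: 11.9
tool_pos: [0.5651, -0.1831, 0.0929]
eef_rot: [0.222, 0.975, -0.0, 0.001]
contact_force: [-1.0, -0.1, 5.9]
opening: 0.323
finger_force: 20.0
```

Touchdown, with contact force up to +5.9 N. I'll release gently.

Emit:
{"api": "send_rows", "payload": {
  "motion": [
    {"x": 0,"y": 0,"z": 0,"rx": 0,"ry": 0,"rz": 0,"jaw": 2.8},
    {"x": 0,"y": 0,"z": 0,"rx": 0,"ry": 0,"rz": 0,"jaw": 3.0},
    {"x": 0,"y": 0,"z": 0,"rx": 0,"ry": 0,"rz": 0,"jaw": 3.2},
    {"x": 0,"y": 0,"z": 0,"rx": 0,"ry": 0,"rz": 0,"jaw": 3.5},
    {"x": 0,"y": 0,"z": 0,"rx": 0,"ry": 0,"rz": 0,"jaw": 4.0}
  ]
}}

```text
clock: 12.4
tool_pos: [0.5643, -0.1826, 0.0918]
eef_rot: [0.221, 0.975, 0.0, -0.0]
contact_force: [0.2, -0.4, -0.1]
opening: 0.443
finger_force: 0.0
```

Emit:
{"api": "send_rows", "payload": {
  "motion": [
    {"x": 0,"y": 0,"z": 0,"rx": 0,"ry": 0,"rz": 0,"jaw": 5.0},
    {"x": 0,"y": 0,"z": 0,"rx": 0,"ry": 0,"rz": 0,"jaw": 6.0},
    {"x": 0,"y": 0,"z": 0,"rx": 0,"ry": 0,"rz": 0,"jaw": 7.0},
    {"x": 0,"y": 0,"z": 0,"rx": 0,"ry": 0,"rz": 0,"jaw": 8.0},
    {"x": 0,"y": 0,"z": 0,"rx": 0,"ry": 0,"rz": 0,"jaw": 8.0}
  ]
}}

```text
clock: 12.9
tool_pos: [0.5644, -0.1828, 0.092]
eef_rot: [0.222, 0.975, 0.0, 0.0]
contact_force: [-0.5, -0.9, -0.2]
opening: 0.888
finger_force: 0.0
```

Emit:
{"api": "send_rows", "payload": {
  "motion": [
    {"x": 0,"y": 0,"z": -0.5,"rx": 0,"ry": 0,"rz": 0,"jaw": 8.0},
    {"x": 0,"y": 0,"z": -1.5,"rx": 0,"ry": 0,"rz": 0,"jaw": 8.0},
    {"x": 0,"y": 0,"z": -2.0,"rx": 0,"ry": 0,"rz": 0,"jaw": 8.0},
    {"x": 0,"y": 0,"z": -2.0,"rx": 0,"ry": 0,"rz": 0,"jaw": 8.0},
    {"x": 0,"y": 0,"z": -2.0,"rx": 0,"ry": 0,"rz": 0,"jaw": 8.0}
  ]
}}

```text
clock: 13.4
tool_pos: [0.5644, -0.1828, 0.1731]
eef_rot: [0.222, 0.975, 0.0, 0.0]
contact_force: [0.8, -1.1, -0.2]
opening: 0.912
finger_force: 0.0
```

Emit:
{"api": "send_rows", "payload": {
  "motion": [
    {"x": 0,"y": 0,"z": -2.0,"rx": 0,"ry": 0,"rz": 0,"jaw": 8.0},
    {"x": 0,"y": 0,"z": -2.0,"rx": 0,"ry": 0,"rz": 0,"jaw": 8.0},
    {"x": 0,"y": 0,"z": -1.0,"rx": 0,"ry": 0,"rz": 0,"jaw": 8.0},
    {"x": 0,"y": 0,"z": 0,"rx": 0,"ry": 0,"rz": 0,"jaw": 8.0},
    {"x": 0,"y": 0,"z": 0,"rx": 0,"ry": 0,"rz": 0,"jaw": 8.0}
  ]
}}

```text
clock: 13.9
tool_pos: [0.564, -0.1828, 0.2215]
eef_rot: [0.222, 0.975, -0.0, -0.0]
contact_force: [-0.2, 0.2, 0.3]
opening: 0.909
finger_force: 0.0
```

```bash
python3 - <<'E'
from plant import *
import cv2,numpy as np
d=snapshot("side");s=get_state()
print(s["clock"],s["tool_pos"],s["contact_force"],s["opening"])
cv2.imwrite("pics/g6.png",d["img"][:,:,::-1])
E
```

```text
13.95 [ 0.56371203 -0.18269874  0.22104812] [ 0.55375208 -0.34360348 -0.0621291 ] 0.9049798633242906
```

View pics/g6.png

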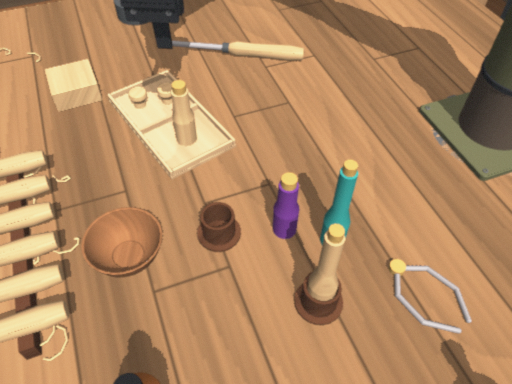

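The handle stands upright in the middle of the empty half, with its butt near (185,138). The stand at (218,232) and the tall handle (top at (336,231)) have not moved, and the gripper is clear.

```bash
python3 -c "
from plant import *
print(finish_job())"
```

```text
the job is handed in; nothing more can be done
None
```

The shorter handle is out of its stand and upright in the middle of the tray's empty half. In the last picture its stand and the taller handle had not moved. The job was handed in at about 14 s of the 42 s allowed, and no verdict came back.

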